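Shut the filter housing and turn its two quarter-turn locks

ROBOT

A 6-joint arm with a two-finger parallel gripper is mounted at the origin on the work surface. World frame = base frame: x ahead of the robot, y to its left, z up, the work surface at z = 0. Lengths are in mm, angles in rad, forces in N, time in s.
With the tool pointing down it reaches from about 250 to 725 mm from the base axis. Payload 4 kg.
Tool frame: the origin (TCP) lies at the very end of the fingers, on their centre line; the grasp point (between the pads) lies 19 mm behind it; z points along the fingers, y is the direction in which the jaws open and shut (so a half turn about z gives the same grasp; the last joint's range is limited). The gripper opens to 85 mm and grips with 20 to 120 N. Pads are 22 mm wide; open, the fingers measure 114 mm over their backs; the gripper's body (76 mm by 85 mm) begins 54 mm behind the grasp point. The pads swing forward as they close: fully open they stand 13 mm farther back than shut.
Start: joints at [-1.274, 0.241, 0.005, 1.335, 0, 1.571], TCP at [146.229, -478.139, 202.506] pointing down, gripper open.
Joint ranges: [-2.72, 2.72], [-1.05, 1.87], [-1.09, 1.28], [-1.99, 2.15], [-1.42, 1.44], [-3.14, 3.14]. Speed limits (rad/s): [2.79, 2.79, 3.14, 3.14, 3.14, 3.14].

INTERFACE

Orientations are given as a unit quaternion [x, y, z, w].
In Python, from station import r gives the robot as it stands.
- The arm moves only by the tool move_arm, never from a script. Its argument "increments" is text: rows parted by semicolons, each of 5 numbers parted by spaces: the shift along the tool's x, y, z in mm, then the turn about the tool's z in degrees, then the closure, from -1 (fully open) to 1 (shut). In form: dx dy dz twist jaw; .... A call has 1 to 12 rows; each row is the pose to reach, as a shift and turn from the pose measured when the call began, along the tool's axes at that moment; what a row does not reach only later rows make up. A row lasts 1/12 s, in which the tool goes at most 41.7 mm and 7.16 degrees, less where a joint would pass 70% of its speed; a pose out of reach is approached as far as the arm can. A call with a gripper value outside its range is refused whole. The fingers move at their own pace and stop on an object; "newtons" is the grip in N (left out, the last holds). Time passes only in rows, so rows that repeat a pose let the fingers close. It gives the time, the measured TCP pose, the force and the opening at its end, in the units of the state.
- r.state(): the state, without advancing time (a new reading comes with each control period).
- r.grab_frame(name): name is "scene" or "top"; returns the picture (480x640x3 uint8, blue, green, red); there is no depth.
- r.camera_params(name): a dict with "camera_matrix" (3x3 intrinsics, pixels), "k1" (the pictures are not rectified: a ray, as slopes to the right and down, at radius r is drawn at 1 + k1 r^2 times it, then the intrinsics apply), "rvec" (rotation vector, rad) and "tvec" (3), from world to camera coordinates, as OpenCV has them. Camera axes: x right, y down, z forward; pixel columns grow to the right and rows downward; lengths in mm; the calibration is good to about 2 mm. A picture is of the moment at which its call begins. camera_params takes no time and is no camera call.
- r.sign_off(): hands the job in, once; it reports no verdict.
Trained networks look in the newest picture that a camera, given by its name, has taken for a name from the list of things; names that differ only in an ending like _2 or _b are one class to them, and where a whole thing is asked for, a point or a joint stands for the part that bears it (a point fixed in the world has none). Each returns a list of dicts, best first, with "score" (0 to 1); they miss things now and then, are a little off and sometimes report something else, mostly with a low value. They report only what shows in the picture. A call takes as long as a camera call.
- r.boxes_of(camera, query): "uv" ([column, row] in pixels, amid what is visible of it).
- r.place_of(camera, query): "uv" ([column, row] in pixels: a listed point, or the origin of a listed thing).
The state is a dict: "t": time; "joint_positions": joint angles; "dq": joint speeds; "joint_efforts": joint torques, N m; "eef_pos": TCP position; "ee_rot": TCP orientation; "wrist_force": force on the tool from outside, world axes, zero at the start; "wrist_torque": the same for the moment, N m; "opening": opening from 0.0 (shut) to 1.0 (fully open).
Only numpy, scipy, OpenCV 4.12 (cv2) and the standard library are available. Lean on these libraries where they do the work, as an engineer would, in place of code of your own. Each camera call takes 0.05 s, during which the arm holds its last target.

TASK

Push the raised top panel of the fume-filter housing down until it is fully shut, then set a fingertip in the slot of each of the two round locks on it and turn each lock clockwise a full quarter turn to its stop, so that the panel is locked. Only push and turn with the fingers: do not raise the panel further, do not turn the locks while it is still up, and leave the tools and pieces around it where they are.

Things in the scene. Friction and masses are not known exactly. Their poses are not given: they have to be found in the camera images.
- housing: grey fume-filter housing fixed to the table, 340 mm deep (x), 400 mm wide (y), 90 mm high without the panel; origin at table height, 130 mm behind its front face, midway across its width; x points away from the robot at yaw 0. Its rear 90 mm is a fixed deck 90 mm high; the panel covers the rest
- panel_edge (a point): place to push the aluminium top panel down: on its top face, midway across, 16 mm in from its front (free) edge, 236 mm from the hinge. Panel 252 mm deep, 400 wide, 6 thick. z is the normal of its top face, x points to the hinge. With the panel shut the point is 96 mm above the table and at x = -116 mm in the housing's frame
- panel (a joint): hinge angle of the panel about a line along the housing's y at x = +120, z = 90 mm in its frame, rad: 0 = shut flat, grows as its front edge (towards the robot) rises; limit 1.2. Starts between 0.45 and 0.85. A stiff hinge: it stays where it is left; pushing the front edge down takes a few N
- slot_left (a point): grey plastic round hand-turned lock, 125 mm across, on the panel's left half (+y side). A straight dark-floored slot 40 mm wide, 100 mm long, 20 mm deep crosses it through the centre, closed at both ends by the rim. Point: centre of the slot's floor, 8 mm above the panel's top face, 20 mm below the lock's top; 104 mm above the table with the panel shut. z: turning axis, y: along the slot
- turn_left (a joint): turn of the left lock, rad: 0 = slot parallel to the panel's front edge (unlocked); grows clockwise seen from above to a hard stop at 1.571 = slot square to that edge, in line with the small raised ridge there (locked). Starts at 0 to 0.3. Stays where it is left; turning takes 0.12 N m, about 4 N at 30 mm from the centre
- slot_right (a point): grey plastic round hand-turned lock, 125 mm across, on the panel's right half (-y side). A straight dark-floored slot 40 mm wide, 100 mm long, 20 mm deep crosses it through the centre, closed at both ends by the rim. Point: centre of the slot's floor, 8 mm above the panel's top face, 20 mm below the lock's top; 104 mm above the table with the panel shut. z: turning axis, y: along the slot
- turn_right (a joint): turn of the right lock, rad: 0 = slot parallel to the panel's front edge (unlocked); grows clockwise seen from above to a hard stop at 1.571 = slot square to that edge, in line with the small raised ridge there (locked). Starts at 0 to 0.3. Stays where it is left; turning takes 0.12 N m, about 4 N at 30 mm from the centre
- hammer: a hand hammer lying on the table at the housing's left side, bystander; origin at its underside
- wrench: a steel wrench lying on the table at the housing's right side, bystander; origin at its underside
- flat_bar: a flat steel bar offcut 35 x 160 x 8 mm lying in front of the housing, bystander; origin at its underside
- pipe_offcut: a short upright piece of steel pipe, 56 mm across, 45 mm high, in front of the housing, bystander; origin at its underside
- tip_jar: a small capped jar, 52 mm across, 60 mm high, standing on the housing's rear deck, bystander; origin at its underside
- spray_can: an upright metal can, 60 mm across, 150 mm high, on the table in front of the housing, near its right corner, bystander; origin at its underside
- angle_piece: an L-section steel piece, 50 x 100 mm, 50 mm high, standing on the housing's rear deck, bystander; origin at its underside

How it is judged (in metres and radians):
On the way, in this order (a step that is already met when the one before it is completed fails the run):
1. the panel is pushed fully shut (value of joint panel below 0.04 rad), for 0.2 s.
2. with the panel shut, the fingertips are set in the slot of either lock (value of joint panel below 0.04 rad and ((z of the grasp point in the frame of slot_left below 0.036 m and horizontal distance between the grasp point and slot_left below 0.055 m) or (z of the grasp point in the frame of slot_right below 0.036 m and horizontal distance between the grasp point and slot_right below 0.055 m))), for 0.1 s.
3. with the panel shut, one of the locks is turned to its stop (value of joint panel below 0.04 rad and value of joint any of turn_left, turn_right above 1.4 rad), for 0.1 s.
4. with one lock at its stop, the fingertips are set in the slot of the other (((z of the grasp point in the frame of slot_left below 0.036 m and horizontal distance between the grasp point and slot_left below 0.055 m and value of joint turn_right above 1.4 rad) or (z of the grasp point in the frame of slot_right below 0.036 m and horizontal distance between the grasp point and slot_right below 0.055 m and value of joint turn_left above 1.4 rad))), for 0.1 s.
At the end, for the whole second after the job is handed in: the panel is shut (within 0.04 rad) and both locks are turned clockwise to within 0.17 rad (10 degrees) of their stop; the bystanders are within 30 mm of where they started (value of joint panel below 0.04 rad and value of joint each of turn_left, turn_right above 1.4 rad and distance of each of hammer, wrench, flat_bar, pipe_offcut, tip_jar, spray_can, angle_piece from where it was at the start of the episode below 0.03 m); the robot touches nothing.
It fails at once if a lock is turned while the panel is still up (value of joint panel above 0.12 rad and value of joint any of turn_left, turn_right above 0.6 rad).
It fails at once if the panel is lifted further open (value of joint panel above 1 rad).
It fails at once if a bystander is moved, lifted or carried (distance of any of hammer, wrench, flat_bar, pipe_offcut, tip_jar, spray_can, angle_piece from where it was at the start of the episode above 0.03 m).
It also fails if it takes over 53 s, if anything falls off the work surface, if the arm or the gripper's body presses on something with over 40 N, if the wrist force passes 120 N, or if a joint passes its speed limit or range.

## Working session

There is one attempt and no reset: what is moved stays moved. The work goes in short steps, Python scripts to look and compute and a tool call to move; the robot and the scene stay as the last step left them, time stands still between calls to the robot, and variables do not carry over. Pictures are saved under pics/ and viewed, and the job is handed in when it is done.

Besides the shell and the picture viewer there is one more tool, called as a command line: name --argument value ..., lists and objects as JSON in quotes. move_arm: Moves the arm, as the interface text tells. Its arguments: {"type":"object","properties":{"increments":{"type":"string"},"newtons":{"type":"number"}},"required":["increments"]}

```bash
mkdir -p pics; ls; cat > h.py <<'E'
from station import r
import numpy as np, cv2
from scipy.spatial.transform import Rotation as R
def cam(n):
    p=r.camera_params(n); K=np.array(p["camera_matrix"],float); Rm=cv2.Rodrigues(np.array(p["rvec"],float))[0]; t=np.array(p["tvec"],float).ravel()
    return K,p["k1"],Rm,t
def ray(n,uv):
    K,k1,Rm,t=cam(n)
    s=cv2.undistortPoints(np.array([[uv]],float),K,np.array([k1,0,0,0,0.]))[0,0]
    d=Rm.T@np.array([s[0],s[1],1]); return -Rm.T@t,d
def onz(n,uv,z):
    o,d=ray(n,uv); return o+d*(z-o[2])/d[2]
def tri(ua,ub):
    A=[];b=[];M=np.zeros((3,3));v=np.zeros(3);rs=[ray("scene",ua),ray("top",ub)]
    for o,d in rs:
        d=d/np.linalg.norm(d);P=np.eye(3)-np.outer(d,d);M+=P;v+=P@o
    x=np.linalg.solve(M,v)
    return x,[np.linalg.norm((np.eye(3)-np.outer(d,d)/(d@d))@(x-o)) for o,d in rs]
def proj(n,X):
    p=r.camera_params(n)
    K,k1,Rm,t=cam(n)
    return cv2.projectPoints(np.array(X,float).reshape(-1,1,3),Rm,t,K,np.array([k1,0,0,0,0.]))[0].reshape(-1,2)
E
python3 - <<'E'
from h import *
for n in("scene","top"):
    cv2.imwrite(f"pics/{n}0.png",r.grab_frame(n))
    K,k,Rm,t=cam(n);print(n,K.round(0).tolist(),k,(-Rm.T@t).round(),Rm[2].round(2))
q={}
for x in("housing","panel_edge","slot_left","slot_right","spray_can","tip_jar","angle_piece","pipe_offcut","flat_bar"):
    for n in("scene","top"):
        o=r.place_of(n,x);q[n]=o
        print(x,n,[(np.round(a["uv"],1).tolist(),round(a["score"],2)) for a in o[:2]])
    if q["scene"] and q["top"]: print(tri(q["scene"][0]["uv"],q["top"][0]["uv"]))
s=r.state();print(s)
E
```

```text
pics
scene [[433.0, 0.0, 321.0], [0.0, 433.0, 242.0], [0.0, 0.0, 1.0]] 0.006271066893659028 [681. 249. 806.] [-0.15 -0.26 -0.96]
top [[509.0, 0.0, 324.0], [0.0, 509.0, 232.0], [0.0, 0.0, 1.0]] 0.0012690503739582293 [391.  27. 910.] [ 0.22  0.01 -0.98]
housing scene [([334.9, 124.9], 0.44)]
housing top []
panel_edge scene [([359.5, 175.2], 0.69)]
panel_edge top [([312.8, 266.4], 0.96)]
(array([494.0667716 ,  43.85190908, 243.12437849]), [np.float64(2.4953278163400543), np.float64(2.495327816340094)])
slot_left scene [([358.2, 267.2], 0.71)]
slot_left top [([245.1, 223.7], 0.61)]
(array([561.03721989, 146.13877943, 195.05424539]), [np.float64(0.01385798222517923), np.float64(0.013857982225104816)])
slot_right scene [([282.8, 170.0], 0.96)]
slot_right top [([369.8, 140.6], 0.74), ([378.4, 214.2], 0.63)]
(array([613.64957002,  -1.26951292, 338.57595427]), [np.float64(26.26674355540682), np.float64(26.266743555406794)])
spray_can scene [([336.6, 125.9], 0.86)]
spray_can top [([443.5, 339.7], 0.93)]
(array([ 399.1149598 , -172.37405613,    4.06983255]), [np.float64(5.76556845455338), np.fl
[... 861 characters left out ...]
joint_positions': array([-1.27400763e+00,  2.40585286e-01,  5.01538423e-03,  1.33521430e+00,
        1.48490049e-05,  1.57082763e+00]), 'dq': array([-1.05744293e-03, -2.49014499e-04, -9.22883328e-06,  7.56131577e-05,
       -1.05129959e-03, -1.86591481e-04]), 'joint_efforts': array([-3.71567421e-04, -3.72215939e+01,  2.52695864e+01,  1.20884506e-03,
       -1.08538330e-05,  4.18848614e-06]), 'eef_pos': array([ 146.23061645, -478.14045025,  202.51970467]), 'ee_rot': array([9.89012063e-01, 1.47834840e-01, 8.23944879e-06, 4.89885901e-06]), 'wrist_force': array([-0.52660815, -0.10345979,  1.09346049]), 'wrist_torque': array([ 0.00202144,  0.03371529, -0.0249191 ]), 'opening': 0.9995313797325989}
```

View pics/scene0.png

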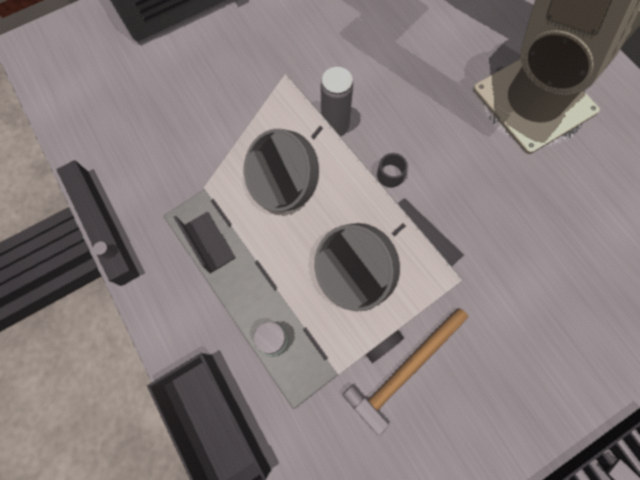

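View pics/top0.png

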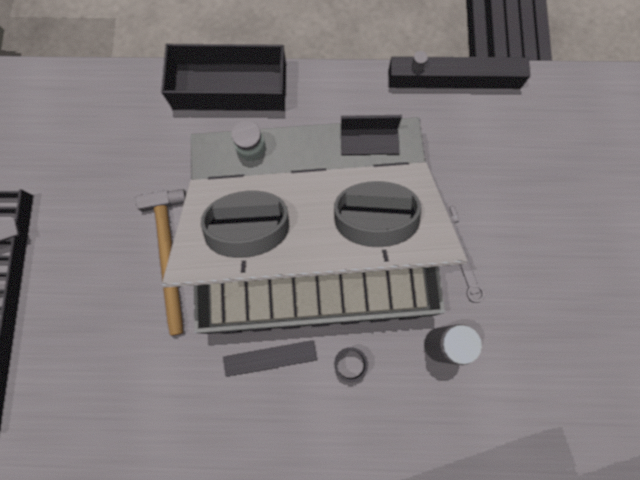

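```bash
cat > fit.py <<'E'
from h import *
from scipy.optimize import least_squares
def T(p,X):
    x,y,yaw=p[:3]; c,s=np.cos(yaw),np.sin(yaw)
    return np.array([x+c*X[0]-s*X[1],y+s*X[0]+c*X[1],X[2]])
def P(p,d,y,h): # d from hinge, h above hinge plane
    a=p[3]; return T(p,[120-d*np.cos(a)-0-h*np.sin(a)*-1*1 if 0 else 120-d*np.cos(a)+h*np.sin(a),y,90+d*np.sin(a)+h*np.cos(a)])
obs=[("scene",(285,75),lambda p:P(p,252,-200,6)),("scene",(460,281),lambda p:P(p,252,200,6)),
("scene",(165,215),lambda p:T(p,[210,-200,90])),("scene",(295,408),lambda p:T(p,[210,200,90])),
("top",(167,281),lambda p:P(p,252,200,6)),("top",(470,262),lambda p:P(p,252,-200,6)),
("top",(192,132),lambda p:T(p,[210,200,90])),("top",(421,119),lambda p:T(p,[210,-200,90])),
("top",(198,327),lambda p:T(p,[-130,200,90])),("top",(441,313),lambda p:T(p,[-130,-200,90]))]
f=lambda p:np.concatenate([proj(n,m(p))[0]-np.array(uv) for n,uv,m in obs])
if __name__=="__main__":
    s=least_squares(f,[560,40,0,.6],loss="soft_l1");p=s.x;print(p,np.degrees(p[2:]),f(p).reshape(-1,2).round(1).tolist())
    for y in(100,-100):
        print([proj(n,P(p,126,y,14))[0].round() for n in("scene","top")])
    print("edge",P(p,236,0,6),proj("top",P(p,236,0,6)),proj("scene",P(p,236,0,6)),"shut",T(p,[-116,0,96]))
    # lock centre from top-face circles
E
python3 fit.py
```

```text
[5.56485737e+02 4.69846830e+01 8.15183478e-02 6.81544823e-01] [ 4.67065728 39.04964193] [[0.3, -3.1], [1.2, -0.6], [-2.4, -1.8], [-3.0, 0.4], [-4.9, 0.9], [-1.0, -1.6], [-0.2, -0.7], [0.9, -3.1], [-3.4, 3.9], [4.7, 0.0]]
[array([348., 278.]), array([245., 214.])]
[array([272., 178.]), array([380., 205.])]
edge [497.18557835  42.13989572 243.33806513] [[315.5911826 262.8699262]] [[358.67521077 175.82038344]] shut [440.87094752  37.53902425  96.        ]
```

move_arm --increments "0 0 -40 0 1; 0 0 -80 0 1; 40 -32 -100 0 1; 82 -66 -110 0 1; 123 -98 -110 0 1; 164 -131 -110 0 1; 196 -157 -110 0 1; 228 -183 -110 0 1; 260 -209 -110 0 1; 292 -235 -110 0 1; 324 -260 -110 0 1; 356 -286 -110 0 1" --newtons 40

```text
t: 2.0
eef_pos: [379.0, -135.0, 312.9]
ee_rot: [0.989, 0.148, 0.0, 0.0]
wrist_force: [0.6, -1.4, -0.5]
opening: 0.004
```

```bash
cat > st.py <<'E'
from h import *
import sys
s=r.state();M=R.from_quat(s["ee_rot"]).as_matrix()
print("t",s["t"],"pos",s["eef_pos"].round(1),"q",s["joint_positions"].round(3),"yaw",np.degrees(np.arctan2(M[1,0],M[0,0])).round(2),"F",np.round(s["wrist_force"],1),"T",np.round(s["wrist_torque"],2),"op",round(float(s["opening"]),3))
for a in sys.argv[1:]:
    g=np.array([float(v) for v in a.split(",")]);print(a,"->",(M.T@(g-s["eef_pos"])).round(1))
E
python3 st.py 497,42,300 497,42,245
```

```text
t 2.0 pos [ 379.  -135.   312.9] q [-0.342  0.021  0.033  1.582 -0.     2.503] yaw 17.0 F [ 0.6 -1.4 -0.5] T [-0.07 -0.03 -0.03] op 0.004
497,42,300 -> [ 164.6 -134.8   12.9]
497,42,245 -> [ 164.5 -134.8   67.9]
```

move_arm --increments "33 -27 0 -7 1; 66 -54 0 -14 1; 99 -81 0 -21 1; 132 -108 0 -28 1; 164 -135 0 -35 1; 164 -135 0 -42 1; 164 -135 0 -49 1; 164 -135 0 -56 1; 164 -135 10 -63 1; 164 -135 20 -70 1; 164 -135 35 -77 1; 164 -135 50 -77 1"

```text
t: 3.0
eef_pos: [496.7, 42.1, 262.7]
ee_rot: [0.68, 0.733, 0.001, 0.001]
wrist_force: [-0.1, -0.9, 0.3]
opening: 0.001
```

```bash
cat > arc.py <<'E'
from fit import *
s=r.state();M=R.from_quat(s["ee_rot"]).as_matrix()
p=[556.5,47,.0815,.68]
for a in np.arange(.68,-.03,-.06):
    p[3]=a; X=P(p,236,0,6); print(round(a,2),X.round(),(M.T@(X-s["eef_pos"])).round())
E
python3 st.py; python3 arc.py; python3 -c "
from h import *
cv2.imwrite('pics/t1.png',r.grab_frame('top'))"
```

```text
t 3.0 pos [496.7  42.1 262.7] q [ 8.500e-02  2.180e-01  1.320e-01  1.482e+00 -1.000e-03  1.582e+00] yaw 94.24 F [-0.1 -0.9  0.3] T [ 0.02 -0.   -0.04] op 0.001
0.68 [497.  42. 243.] [ 0.  0. 20.]
0.62 [488.  41. 232.] [-0. -9. 31.]
0.56 [480.  41. 220.] [ -0. -17.  42.]
0.5 [473.  40. 208.] [ -0. -24.  54.]
0.44 [466.  40. 196.] [ -0. -31.  67.]
0.38 [460.  39. 183.] [ -0. -37.  80.]
0.32 [455.  39. 170.] [ -0. -42.  93.]
0.26 [450.  38. 156.] [ -0. -47. 106.]
0.2 [447.  38. 143.] [ -0. -50. 120.]
0.14 [444.  38. 129.] [ -0. -53. 134.]
0.08 [442.  38. 115.] [ -0. -55. 148.]
0.02 [441.  38. 101.] [ -0. -56. 162.]
```

View pics/t1.png

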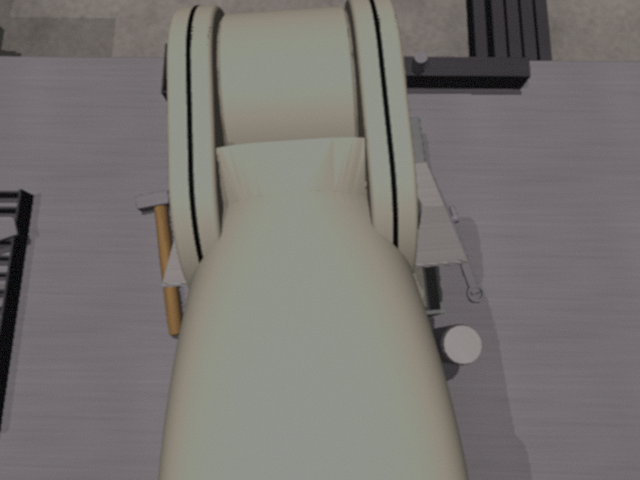

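move_arm --increments "0 0 14 0 1; 0 0 20 0 1; 0 -4 26 0 1; 0 -9 31 0 1; 0 -13 37 0 1; 0 -17 42 0 1; 0 -24 54 0 1; 0 -31 67 0 1; 0 -37 80 0 1; 0 -42 93 0 1; 0 -47 106 0 1; 0 -50 120 0 1"

```text
t: 4.05
eef_pos: [443.3, 38.1, 139.7]
ee_rot: [0.682, 0.732, -0.002, -0.001]
wrist_force: [-2.4, -0.4, 3.0]
opening: -0.004
```

```bash
python3 st.py; python3 arc.py|tail -4; python3 -c "
from h import *
cv2.imwrite('pics/s2.png',r.grab_frame('scene'))"
```

```text
t 4.05 pos [443.3  38.1 139.7] q [ 8.600e-02  1.760e-01 -2.460e-01  1.153e+00 -1.000e-03  1.587e+00] yaw 94.03 F [-2.4 -0.4  3. ] T [-0.06  0.52 -0.03] op -0.004
0.2 [447.  38. 143.] [-0.  3. -3.]
0.14 [444.  38. 129.] [-0.  1. 11.]
0.08 [442.  38. 115.] [-0. -1. 25.]
0.02 [441.  38. 101.] [-0. -2. 39.]
```

View pics/s2.png

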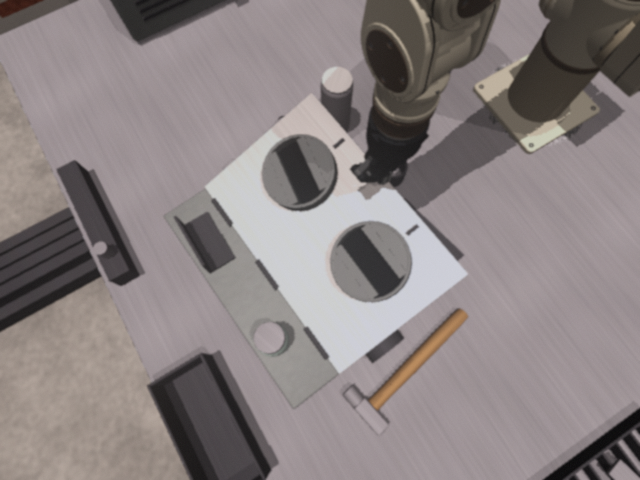

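move_arm --increments "0 2 7 0 1; 0 2 14 0 1; 0 2 20 0 1; 0 2 26 0 1; 0 2 31 0 1; 0 2 35 0 1; 0 2 39 0 1; 0 2 41 0 1; 0 2 43 0 1; 0 2 44 0 1; 0 2 44 0 1; 0 2 44 0 1"

```text
t: 5.1
eef_pos: [443.1, 38.1, 92.8]
ee_rot: [0.682, 0.732, -0.003, -0.003]
wrist_force: [-0.5, 0.0, 0.0]
opening: 0.001
```

```bash
python3 st.py
```

```text
t 5.1 pos [443.1  38.1  92.8] q [ 8.600e-02  2.230e-01 -3.200e-01  1.036e+00 -1.000e-03  1.587e+00] yaw 94.03 F [-0.5  0.   0. ] T [-0.01 -0.01 -0.  ] op 0.001
```

```bash
python3 -c "
from h import *
f=r.grab_frame('scene');cv2.imwrite('pics/s3.png',cv2.resize(f[60:300,240:560],(800,600)))"
```

```text
(no output)
```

View pics/s3.png

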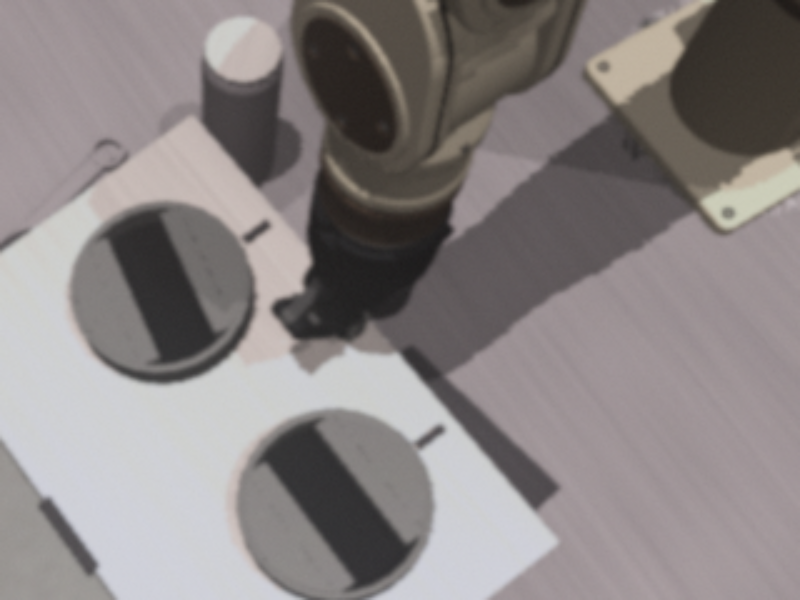

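move_arm --increments "0 0 2 0 1; 0 0 4 0 1; 0 0 5 0 1; 0 0 6 0 1; 0 0 6 0 1"

```text
t: 5.57
eef_pos: [443.0, 38.1, 86.6]
ee_rot: [0.682, 0.732, -0.003, -0.003]
wrist_force: [-0.4, -0.2, 1.0]
opening: 0.006
```

```bash
python3 st.py
```

```text
t 5.5667 pos [443.   38.1  86.6] q [ 8.600e-02  2.290e-01 -3.290e-01  1.020e+00 -1.000e-03  1.587e+00] yaw 94.03 F [-0.4 -0.2  1. ] T [-0.06  0.    0.07] op 0.006
```

```bash
python3 - <<'E'
from fit import *
p=[556.5,47,.0815,0]
for a in(0,.04,.1,.2):
    p[3]=a;print(a,proj("scene",P(p,252,-200,6)),proj("scene",P(p,252,200,6)))
s=r.state();print(proj("scene",s["eef_pos"]),proj("top",s["eef_pos"]))
cv2.imwrite("pics/t3.png",r.grab_frame("top"))
f=r.grab_frame('scene');cv2.imwrite('pics/s4.png',cv2.resize(f[130:230,320:460],(784,560)))
E
```

```text
0 [[318.74713204 111.86164787]] [[459.99988105 279.37625917]]
0.04 [[318.48135388 108.84391747]] [[461.62349182 278.2309951 ]]
0.1 [[317.73824886 104.40701455]] [[463.7802808  276.73165571]]
0.2 [[315.53040189  97.30478655]] [[466.56008411 274.87016572]]
[[376.33633902 198.13743786]] [[319.65299118 311.7818282 ]]
```

View pics/s4.png

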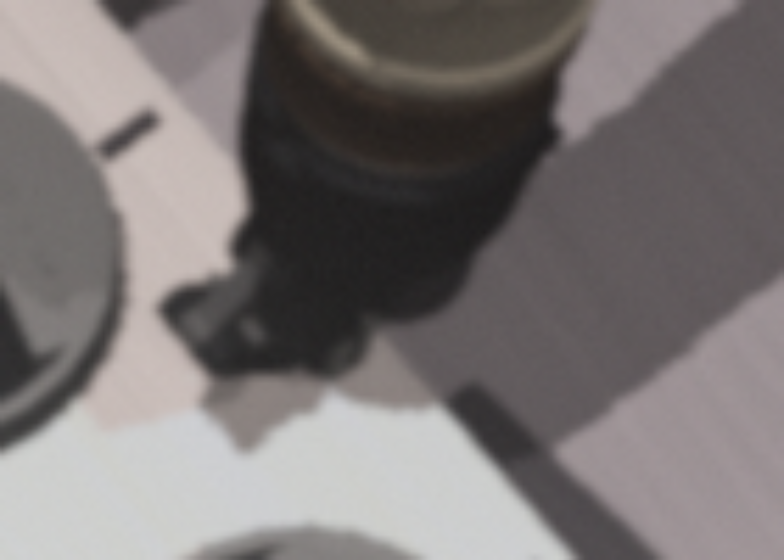

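View pics/t3.png

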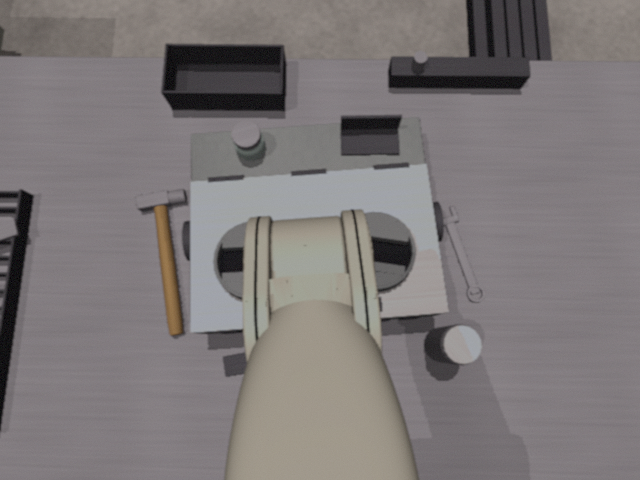

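```bash
python3 - <<'E'
from fit import *
p=[556.5,47,.0815,0]
for a in(-.03,0,.04,.1,.2):
    p[3]=a;print(a,proj("top",P(p,252,-200,6)),proj("top",P(p,252,200,6)))
f=r.grab_frame('scene');cv2.imwrite('pics/s5.png',cv2.resize(f[220:400,300:500],(800,600)))
f=r.grab_frame('top');cv2.imwrite('pics/t5.png',cv2.resize(f[200:360,170:470],(800,427)))
E
```

```text
-0.03 [[445.66567275 314.36843878]] [[194.88795251 332.21326289]]
0 [[446.75484129 314.04212749]] [[193.67365301 332.04950795]]
0.04 [[448.20926325 313.37021506]] [[192.01800483 331.59574511]]
0.1 [[450.38973482 311.83734097]] [[189.45989193 330.39221129]]
0.2 [[453.99427288 307.8148566 ]] [[185.01590003 326.92015877]]
```

View pics/s5.png

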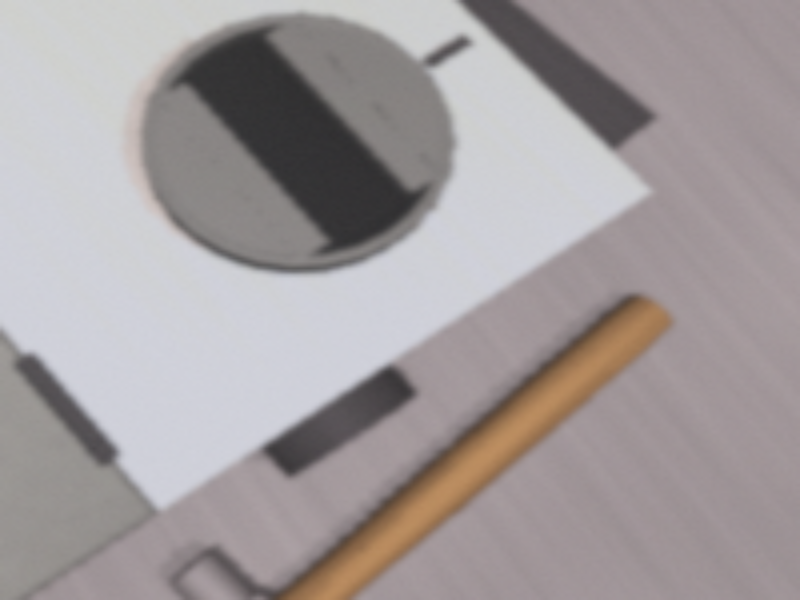

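View pics/t5.png

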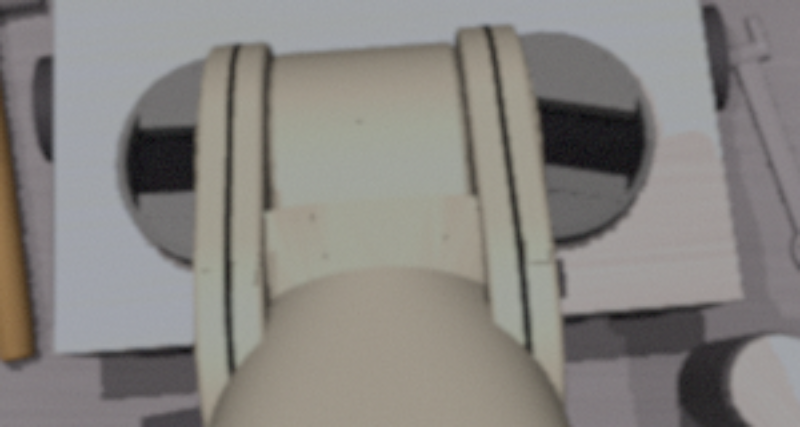

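move_arm --increments "0 0 2 0 1; 0 0 4 0 1; 0 0 6 0 1"

```text
t: 6.02
eef_pos: [442.8, 38.0, 80.6]
ee_rot: [0.682, 0.732, -0.003, -0.003]
wrist_force: [-1.5, 0.2, 1.2]
opening: 0.001
```

```bash
python3 st.py;python3 - <<'E'
from h import *
f=r.grab_frame('scene');cv2.imwrite('pics/s6.png',cv2.resize(f[130:230,320:460],(784,560)))
E
```

```text
t 6.0167 pos [442.8  38.   80.6] q [ 8.600e-02  2.360e-01 -3.390e-01  1.005e+00 -1.000e-03  1.587e+00] yaw 94.03 F [-1.5  0.2  1.2] T [-0.06  0.28  0.03] op 0.001
```

View pics/s6.png

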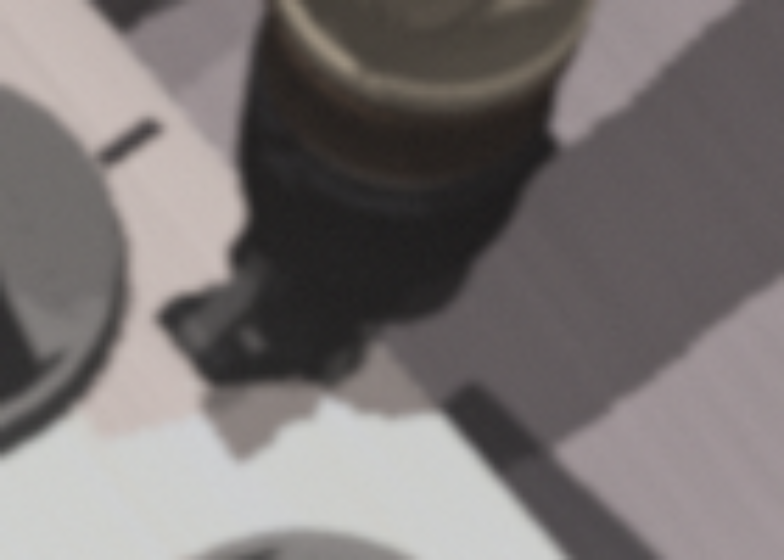

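move_arm --increments "0 0 2 0 1; 0 0 4 0 1; 0 0 6 0 1"

```text
t: 6.32
eef_pos: [442.6, 38.0, 74.0]
ee_rot: [0.682, 0.732, -0.004, -0.003]
wrist_force: [-0.9, -0.2, 1.0]
opening: -0.0
```

```bash
python3 st.py;python3 - <<'E'
from h import *
f=r.grab_frame('scene');cv2.imwrite('pics/s7.png',cv2.resize(f[80:230,280:480],(800,600)))
E
```

```text
t 6.3167 pos [442.6  38.   74. ] q [ 8.600e-02  2.430e-01 -3.490e-01  9.880e-01 -1.000e-03  1.587e+00] yaw 94.03 F [-0.9 -0.2  1. ] T [ 0.04  0.21 -0.01] op -0.0
```

View pics/s7.png

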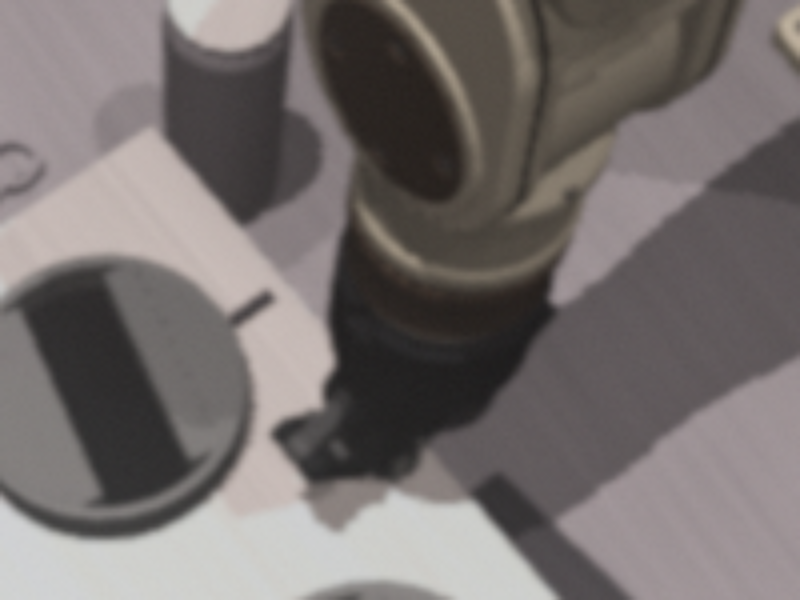

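move_arm --increments "0 0 2 0 1; 0 0 4 0 1; 0 0 5 0 1"

```text
t: 6.62
eef_pos: [442.6, 38.0, 68.4]
ee_rot: [0.682, 0.732, -0.004, -0.003]
wrist_force: [-1.3, 1.2, 1.5]
opening: 0.001
```

```bash
python3 st.py;python3 - <<'E'
from h import *
f=r.grab_frame('scene');cv2.imwrite('pics/s8.png',cv2.resize(f[80:230,280:480],(800,600)))
E
```

```text
t 6.6167 pos [442.6  38.   68.4] q [ 8.600e-02  2.500e-01 -3.570e-01  9.730e-01 -1.000e-03  1.587e+00] yaw 94.03 F [-1.3  1.2  1.5] T [-0.01  0.05 -0.04] op 0.001
```

View pics/s8.png

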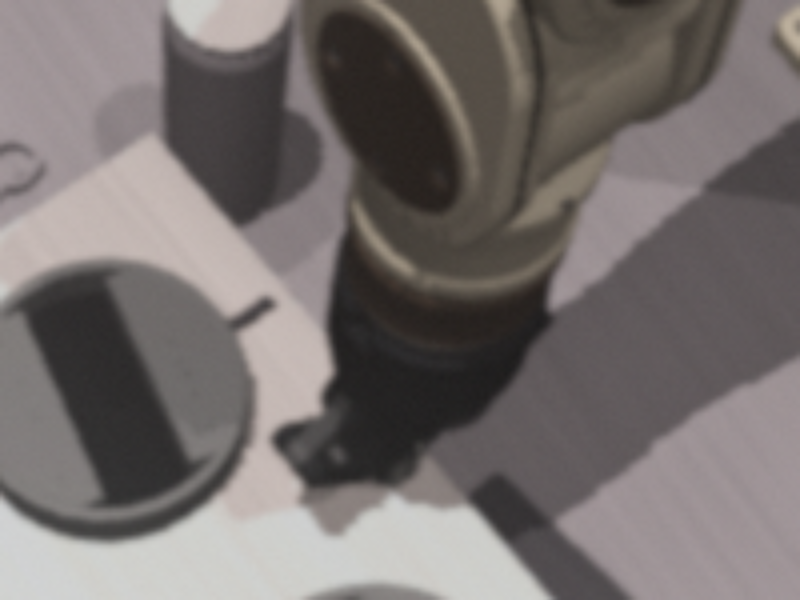

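move_arm --increments "0 0 -4 0 1; 0 0 -8 0 1; 0 0 -12 0 1; 0 0 -12 0 1"

```text
t: 7.0
eef_pos: [443.5, 38.1, 81.4]
ee_rot: [0.682, 0.732, -0.003, -0.002]
wrist_force: [0.5, -0.4, -0.2]
opening: 0.003
```

```bash
python3 st.py;python3 - <<'E'
from h import *
f=r.grab_frame('scene');cv2.imwrite('pics/s9.png',cv2.resize(f[80:230,280:480],(800,600)))
E
```

```text
t 7.0 pos [443.5  38.1  81.4] q [ 8.600e-02  2.350e-01 -3.370e-01  1.005e+00 -1.000e-03  1.587e+00] yaw 94.03 F [ 0.5 -0.4 -0.2] T [-0.06 -0.03 -0.01] op 0.003
```

View pics/s9.png

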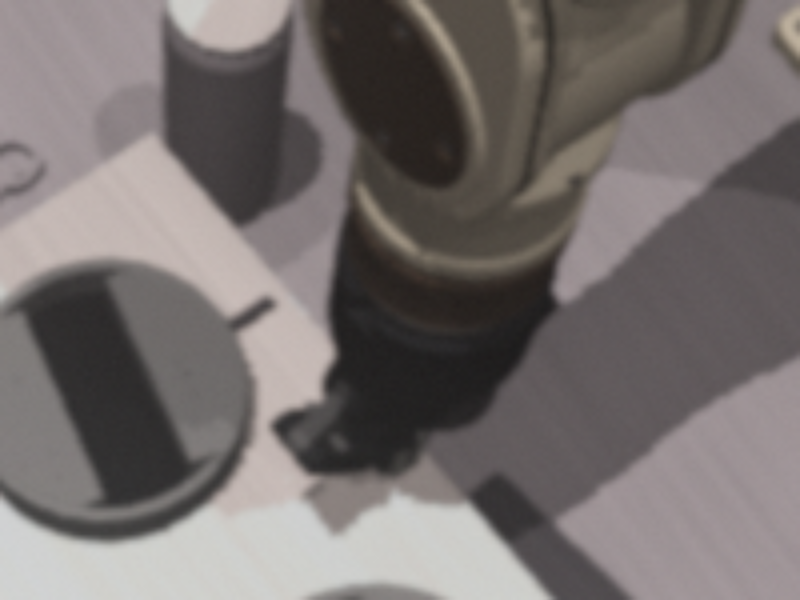

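move_arm --increments "0 0 -20 0 1; 0 0 -50 -7 1; 0 -30 -90 -14 1; 0 -60 -120 -21 1; 0 -90 -150 -28 1; 0 -110 -170 -35 1; 0 -120 -180 -42 1; 0 -120 -180 -49 1; 0 -120 -180 -56 1; 0 -120 -180 -63 1; 0 -120 -180 -70 1; 0 -120 -180 -77 1"

```text
t: 8.05
eef_pos: [324.9, 29.9, 262.1]
ee_rot: [0.075, 0.997, -0.001, -0.003]
wrist_force: [-0.0, -0.3, -0.1]
opening: 0.0
```

```bash
python3 st.py;python3 - <<'E'
from fit import *
for n in("scene","top"): cv2.imwrite(f'pics/{n}10.png',r.grab_frame(n))
s=r.state()
for n in("scene","top"): print(n,proj(n,s["eef_pos"]).round(1),proj(n,s["eef_pos"]+[0,0,28]).round(1))
for x in("panel_edge","slot_left","slot_right"):
    q={n:r.place_of(n,x) for n in("scene","top")}
    for n in q: print(x,n,[(np.round(a["uv"],1).tolist(),round(a["score"],2)) for a in q[n][:2]])
    if q["scene"] and q["top"]: print(tri(q["scene"][0]["uv"],q["top"][0]["uv"]))
E
```

```text
t 8.05 pos [324.9  29.9 262.1] q [ 9.200e-02 -1.230e-01 -2.320e-01  1.469e+00 -1.000e-03  2.430e-01] yaw 171.38 F [-0.  -0.3 -0.1] T [0.04 0.01 0.05] op 0.0
scene [[455.  106.6]] [[460.9  94.6]]
top [[323.2 400.8]] [[323.  403.4]]
panel_edge scene [([375.6, 194.5], 0.6), ([413.0, 362.4], 0.57)]
panel_edge top [([320.6, 320.3], 0.82)]
(array([433.45017242,  32.41348994,  76.16493276]), [np.float64(5.271743194125049), np.float64(5.2717431941249835)])
slot_left scene [([375.4, 263.9], 0.78)]
slot_left top [([258.7, 265.2], 0.8)]
(array([514.87945908, 138.69759397,  96.52138226]), [np.float64(1.5541920968726572), np.float64(1.5541920968727574)])
slot_right scene [([307.0, 182.1], 0.92)]
slot_right top [([374.7, 252.8], 0.8), ([371.8, 142.5], 0.58)]
(array([536.48477242, -48.77415634, 101.7238114 ]), [np.float64(1.156007020615403), np.float64(1.1560070206153374)])
```

View pics/scene10.png

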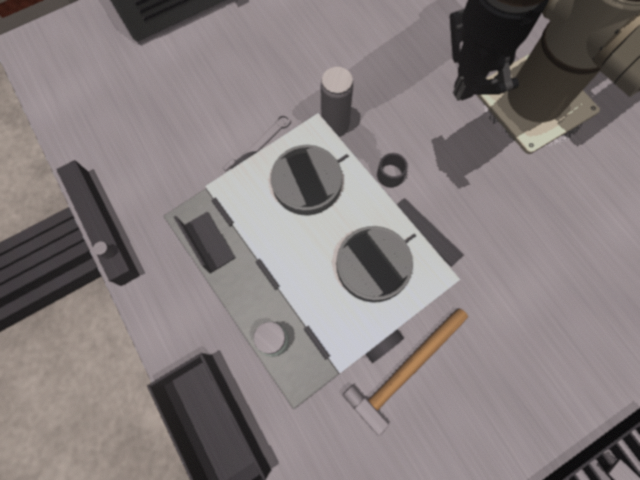

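View pics/top10.png

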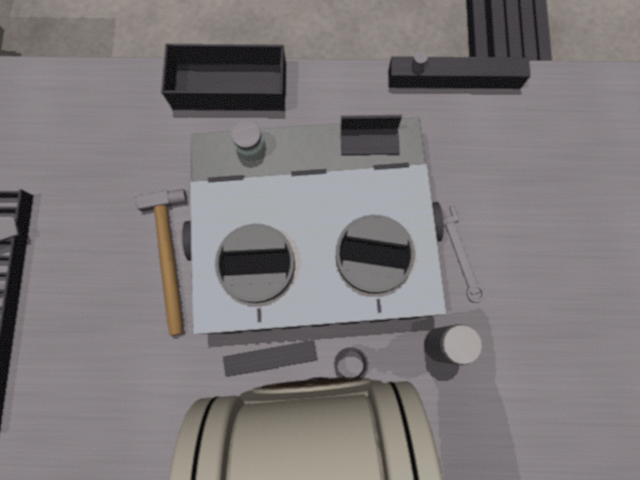

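```bash
python3 - <<'E'
from h import *
f=r.grab_frame('scene');cv2.imwrite('pics/s11.png',cv2.resize(f[0:120,420:580],(800,600),interpolation=cv2.INTER_CUBIC))
E
```

```text
(no output)
```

View pics/s11.png

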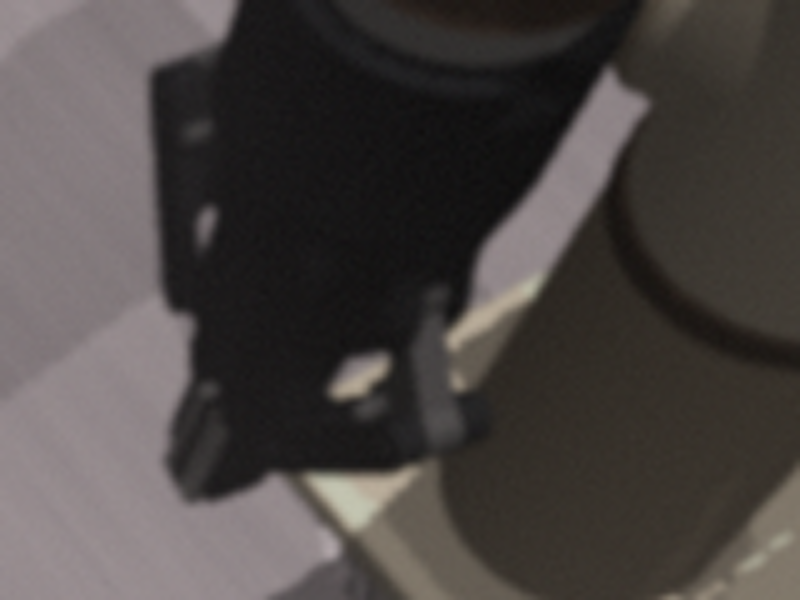

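```bash
python3 - <<'E'
from h import *
for n,c in(("scene",(150,340,90,420)),("top",(170,460,100,350))):
    f=r.grab_frame(n)[c[2]:c[3],c[0]:c[1]]
    k=800/f.shape[1] if n=="top" else 600/f.shape[0]
    cv2.imwrite(f'pics/{n}12.png',cv2.resize(f,None,fx=k,fy=k,interpolation=cv2.INTER_CUBIC));print(n,k)
f=r.grab_frame("scene")[80:300,300:480];cv2.imwrite('pics/scene13.png',cv2.resize(f,None,fx=2.7,fy=2.7,interpolation=cv2.INTER_CUBIC))
E
```

```text
scene 1.8181818181818181
top 2.7586206896551726
```

View pics/top12.png

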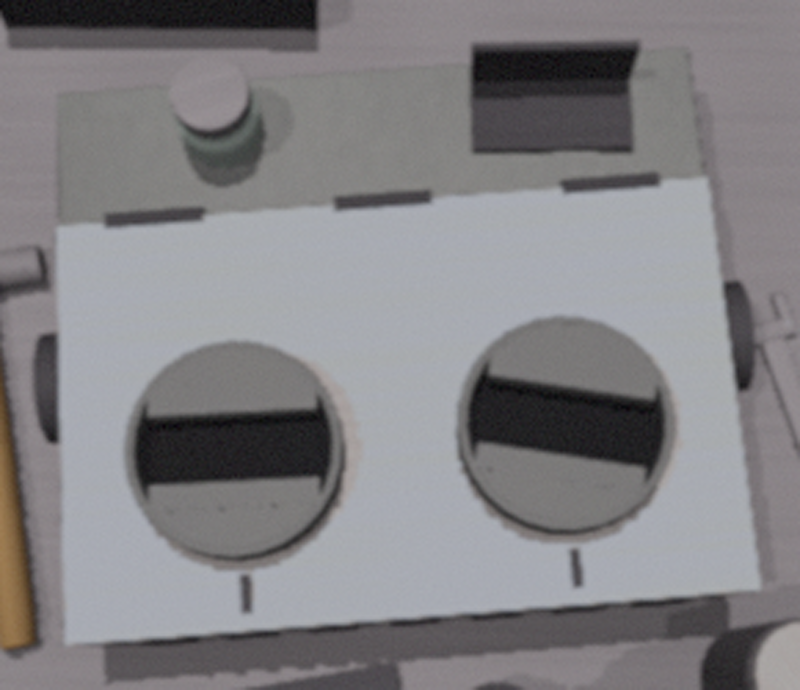

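View pics/scene13.png

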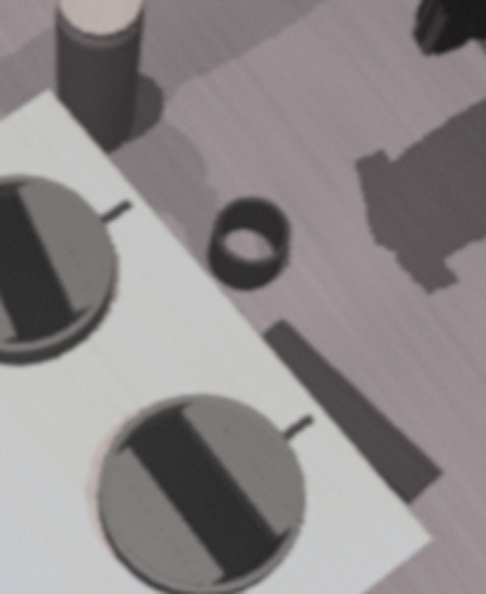

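View pics/scene12.png

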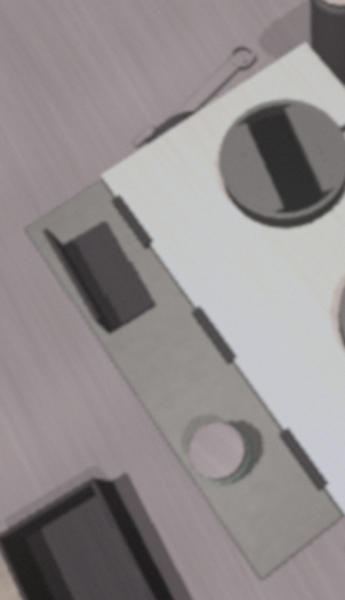

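```bash
cat > fit2.py <<'E'
from fit import *
C={"FL":lambda p:P(p,252,200,6),"FR":lambda p:P(p,252,-200,6),"HL":lambda p:P(p,0,200,6),"HR":lambda p:P(p,0,-200,6),"DL":lambda p:T(p,[210,200,90]),"DR":lambda p:T(p,[210,-200,90])}
O={"top":dict(DL=(190.7,133.7),DR=(419.4,117.4),HL=(191,181.6),HR=(425.9,164.5),FL=(193.9,332.7),FR=(445.5,313.1)),
"scene":dict(FR=(318.5,113.3),FL=(460,279.6),DR=(163.8,216.5),DL=(294.1,408.5),HR=(205.6,187.4),HL=(338.7,373.3))}
def g(p,cams=("top","scene"),full=False):
    return np.concatenate([proj(n,C[k](p)+[0,0,p[4]])[0]-np.array(v) for n in cams for k,v in O[n].items()])
if __name__=="__main__":
  for cams in(("top","scene"),("top",),("scene",)):
    for fix in(0,1):
        h=lambda p:g(np.append(p[:4],0 if fix else p[4]),cams)
        s=least_squares(h,[556,47,.08,0,0]);print(cams,fix,s.x.round(3),s.cost.round(2),h(s.x).reshape(-1,2).round(1).tolist() if len(cams)==2 else "")
E
python3 fit2.py; python3 - <<'E'
from h import *
for n,uv in(("top",(170+234/2.7586,100+449/2.7586)),("top",(170+567/2.7586,100+423/2.7586))): print(onz(n,uv,104))
E
```

```text
('top', 'scene') 0 [ 5.56686e+02  4.84570e+01  8.80000e-02  1.80000e-02 -7.51000e+00] 1.73 [[0.7, -0.1], [0.1, -0.3], [0.5, -0.0], [0.4, -0.3], [-0.1, -0.1], [0.3, 0.0], [-0.3, 0.2], [0.1, 0.2], [0.3, -0.1], [-0.3, 0.7], [0.4, -0.0], [1.1, 0.1]]
('top', 'scene') 1 [ 5.55797e+02  4.87560e+01  8.80000e-02 -1.50000e-02  0.00000e+00] 11.56 [[-0.7, -1.3], [0.6, -1.8], [-0.9, -0.7], [1.0, -1.3], [-0.2, 0.7], [0.1, 0.6], [0.2, 0.3], [0.6, -0.0], [-0.7, -1.6], [0.1, 1.0], [-0.1, -1.9], [2.1, -0.2]]
('top',) 0 [ 5.56492e+02  4.89200e+01  8.80000e-02  1.30000e-02 -7.38700e+00] 0.23 
[518.52857133 142.80090656 104.        ]
[535.97945954 -50.78698344 104.        ]Traceback (most recent call last):
  File "fit2.py", line 11, in <module>
    s=least_squares(h,[556,47,.08,0,0]);print(cams,fix,s.x.round(3),s.cost.round(2),h(s.x).reshape(-1,2).round(1).tolist() if len(cams)==2 else "")
    return func(*args, **kwargs)
    result = trf(vector_fun.fun, vector_fun.jac, x0, f0, J0, lb, ub, ftol, xtol,
                 gtol, max_nfev, x_scale, loss_function, tr_solver,
                 tr_options.copy(),
[... 1209 characters left out ...]
      ~~~~~~^^^^^^^^^^^^^^^^^^^^^^^^^^^^^^
  File "fit2.py", line 10, in <lambda>
    h=lambda p:g(np.append(p[:4],0 if fix else p[4]),cams)
               ~^^^^^^^^^^^^^^^^^^^^^^^^^^^^^^^^^^^^^^^^^^
  File "fit2.py", line 6, in g
    return np.concatenate([proj(n,C[k](p)+[0,0,p[4]])[0]-np.array(v) for n in cams for k,v in O[n].items()])
                           ~~~~^^^^^^^^^^^^^^^^^^^^^^
  File "h.py", line 21, in proj
    K,k1,Rm,t=cam(n)
              ~~~^^^
  File "h.py", line 5, in cam
    p=r.camera_params(n); K=np.array(p["camera_matrix"],float); Rm=cv2.Rodrigues(np.array(p["rvec"],float))[0]; t=np.array(p["tvec"],float).ravel()
ValueError: time passes only in moves, steps and waits
```

```bash
python3 - <<'E'
s=open('h.py').read()
s=s.replace("def cam(n):\n","import functools\n@functools.lru_cache\ndef cam(n):\n").replace("    p=r.camera_params(n)\n","")
open('h.py','w').write(s)
E
python3 st.py 443,38,90 443,38,62
```

```text
t 8.65 pos [325.   29.9 261.9] q [ 9.200e-02 -1.220e-01 -2.320e-01  1.469e+00 -1.000e-03  2.490e-01] yaw 171.01 F [-0.1  0.1  0.9] T [ 0.01 -0.01  0.02] op -0.002
443,38,90 -> [-116.5   26.9  171. ]
443,38,62 -> [-116.7   27.   199. ]
```

move_arm --increments "-40 9 0 0 1; -80 18 0 0 1; -117 27 20 0 1; -117 27 60 0 1; -117 27 100 0 1; -117 27 140 0 1; -117 27 170 0 1; -117 27 182 0 1; -117 27 188 0 1; -117 27 192 0 1; -117 27 195 0 1; -117 27 197 0 1"

```text
t: 9.65
eef_pos: [443.6, 38.1, 67.0]
ee_rot: [0.078, 0.997, -0.001, -0.003]
wrist_force: [-12.6, -0.4, 32.4]
opening: 0.0
```

```bash
python3 st.py
```

```text
t 9.65 pos [443.6  38.1  67. ] q [ 0.086  0.251 -0.359  0.967 -0.001  0.243] yaw 171.0 F [-12.6  -0.4  32.4] T [-0.21  2.73  0.03] op 0.0
```

```bash
python3 st.py 536.5,-50.5,120 443,38,150
```

```text
t 9.65 pos [443.6  38.1  67. ] q [ 0.086  0.251 -0.359  0.967 -0.001  0.243] yaw 171.0 F [-12.6  -0.4  32.4] T [-0.21  2.73  0.03] op 0.0
536.5,-50.5,120 -> [-105.3  -73.1  -53.5]
443,38,150 -> [  1.1  -0.3 -83. ]
```

move_arm --increments "0 0 -30 0 1; 0 0 -63 0 -0.2; -30 -21 -63 -2 -0.2; -60 -42 -63 -2 -0.2; -90 -63 -63 -2 -0.2; -105 -73 -63 -2 -0.2; -105 -73 -63 -2 -0.2; -105 -73 -60 -2 -0.2; -105 -73 -55 -2 -0.2"

```text
t: 10.4
eef_pos: [536.6, -50.1, 122.5]
ee_rot: [0.061, 0.998, -0.001, -0.002]
wrist_force: [-0.3, 0.1, -0.1]
opening: 0.6
```

```bash
python3 st.py 536.5,-50.5,80; python3 - <<'E'
from h import *
f=r.grab_frame('scene');cv2.imwrite('pics/s14.png',cv2.resize(f[90:240,220:420],(800,600),interpolation=cv2.INTER_CUBIC))
s=r.state(); cv2.imwrite('pics/t14.png',r.grab_frame('top'))
M=R.from_quat(s["ee_rot"]).as_matrix()
for k in(0,20,28): print([(np.array([4,4])*(proj('scene',s["eef_pos"]+M[:,1]*y+[0,0,k])[0]-[220,90])).round() for y in(-25,0,25)])
E
```

```text
t 10.4 pos [536.6 -50.1 122.5] q [-9.200e-02  3.670e-01 -3.300e-02  1.175e+00 -1.000e-03  3.000e-02] yaw 173.0 F [-0.3  0.1 -0.1] T [ 0.   -0.02  0.01] op 0.6
536.5,-50.5,80 -> [-0.1 -0.3 42.5]
[array([322., 298.]), array([345., 346.]), array([369., 394.])]
[array([319., 276.]), array([343., 325.]), array([367., 374.])]
[array([318., 267.]), array([342., 316.]), array([367., 366.])]
```

View pics/s14.png

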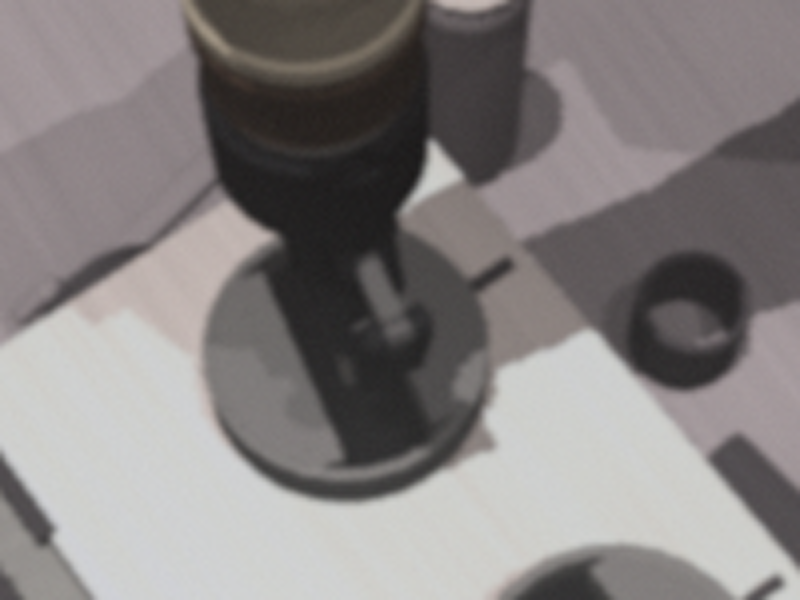

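```bash
python3 - <<'E'
from h import *
f=r.grab_frame('scene');g=cv2.resize(f[140:220,265:345],(800,800),interpolation=cv2.INTER_CUBIC)[:600]
cv2.imwrite('pics/s15.png',np.clip(g.astype(float)*1.8,0,255).astype(np.uint8))
E
```

```text
(no output)
```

View pics/s15.png

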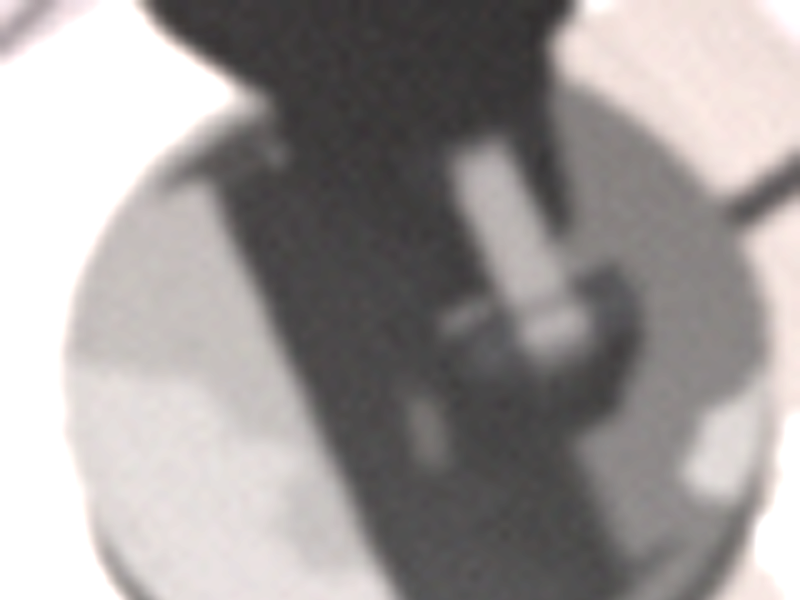

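View pics/t14.png

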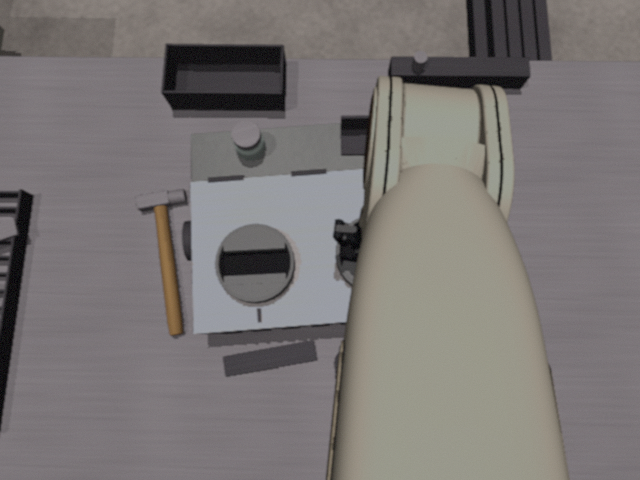

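move_arm --increments "0 0 12 0 -0.2; 0 0 20 0 -0.2; 0 0 25 0 -0.2; 0 0 29 0 -0.2; 0 0 32 0 -0.2; 0 0 34 0 -0.2"

```text
t: 11.05
eef_pos: [534.7, -49.4, 86.9]
ee_rot: [0.06, 0.998, -0.001, -0.004]
wrist_force: [0.5, 0.6, 0.3]
opening: 0.6
```

```bash
python3 st.py 536.5,-50.5,80; python3 - <<'E'
from h import *
f=r.grab_frame('scene');g=cv2.resize(f[140:220,265:345],(800,800),interpolation=cv2.INTER_CUBIC)[:600]
cv2.imwrite('pics/s16.png',np.clip(g.astype(float)*1.8,0,255).astype(np.uint8))
E
```

```text
t 11.05 pos [534.7 -49.4  86.9] q [-0.091  0.396 -0.089  1.094 -0.002  0.03 ] yaw 173.08 F [0.5 0.6 0.3] T [-0.05 -0.05 -0.03] op 0.6
536.5,-50.5,80 -> [-2.  -0.8  6.9]
```

View pics/s16.png

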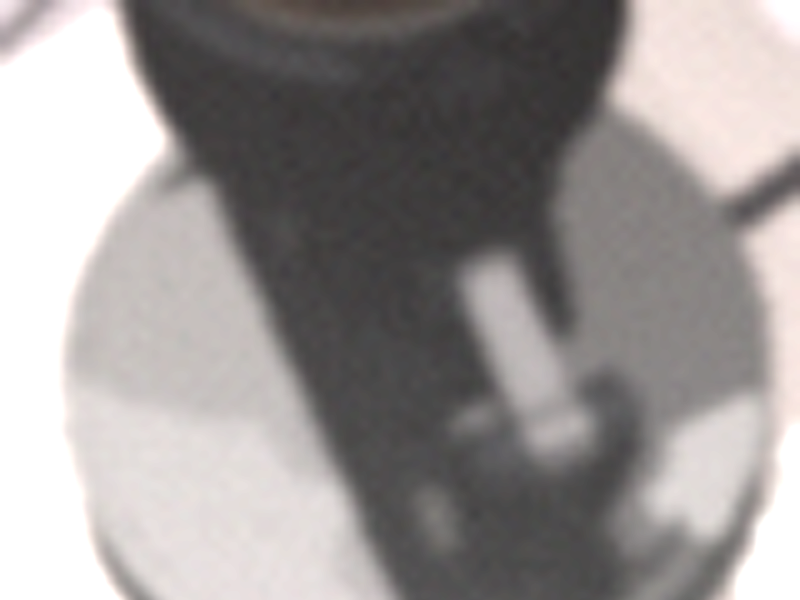

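move_arm --increments "-1 0 3 0 -0.2; -2 0 6 0 -0.2; -2 0 8 0 -0.2; -2 0 10 0 -0.2; -2 0 11 0 -0.2"

```text
t: 11.52
eef_pos: [536.3, -49.8, 75.3]
ee_rot: [0.06, 0.998, -0.001, -0.004]
wrist_force: [0.2, -0.8, -0.1]
opening: 0.6
```

```bash
python3 st.py 536.5,-50.5,80; python3 - <<'E'
from h import *
f=r.grab_frame('scene');g=cv2.resize(f[140:220,265:345],(800,800),interpolation=cv2.INTER_CUBIC)[:600]
cv2.imwrite('pics/s17.png',np.clip(g.astype(float)*1.8,0,255).astype(np.uint8))
E
```

```text
t 11.5167 pos [536.3 -49.8  75.3] q [-0.092  0.41  -0.1    1.07  -0.002  0.029] yaw 173.07 F [ 0.2 -0.8 -0.1] T [ 0.05 -0.06 -0.04] op 0.6
536.5,-50.5,80 -> [-0.3 -0.7 -4.7]
```

View pics/s17.png

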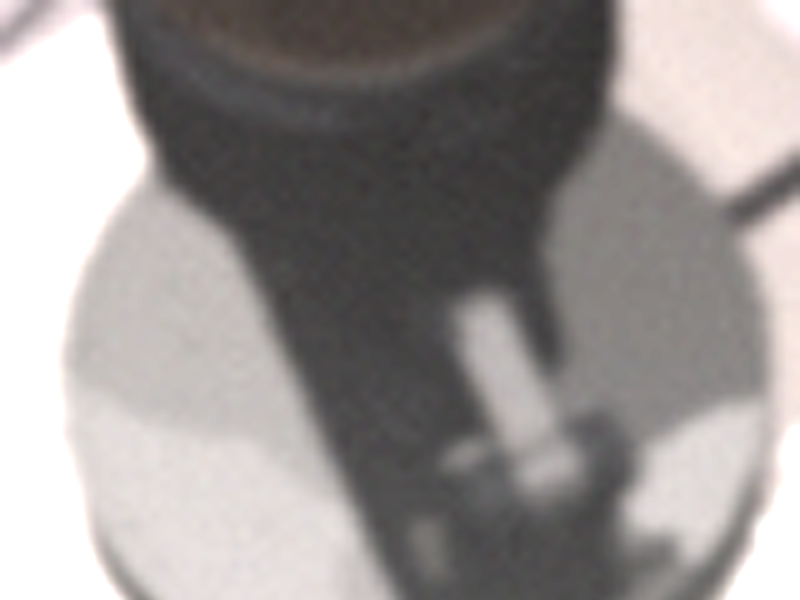

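move_arm --increments "0 0 0 5 -0.2; 0 0 0 12 -0.2; 0 0 0 19 -0.2; 0 0 0 26 -0.2; 0 0 0 33 -0.2; 0 0 0 40 -0.2; 0 0 0 47 -0.2; 0 0 0 54 -0.2; 0 0 0 61 -0.2; 0 0 0 68 -0.2; 0 0 0 75 -0.2; 0 0 0 82 -0.2"

```text
t: 12.57
eef_pos: [535.8, -49.4, 75.2]
ee_rot: [0.702, 0.712, -0.003, -0.003]
wrist_force: [-1.3, 0.4, 0.5]
opening: 0.6
```

```bash
python3 st.py 536.5,-50.5,75; python3 - <<'E'
from h import *
f=r.grab_frame('scene');g=cv2.resize(f[140:220,265:345],(800,800),interpolation=cv2.INTER_CUBIC)[:600]
cv2.imwrite('pics/s18.png',np.clip(g.astype(float)*1.8,0,255).astype(np.uint8))
E
```

```text
t 12.5667 pos [535.8 -49.4  75.2] q [-9.100e-02  4.100e-01 -1.000e-01  1.070e+00 -1.000e-03  1.466e+00] yaw 90.76 F [-1.3  0.4  0.5] T [0.07 0.15 0.13] op 0.6
536.5,-50.5,75 -> [-1.1  0.7  0.2]
```

View pics/s18.png

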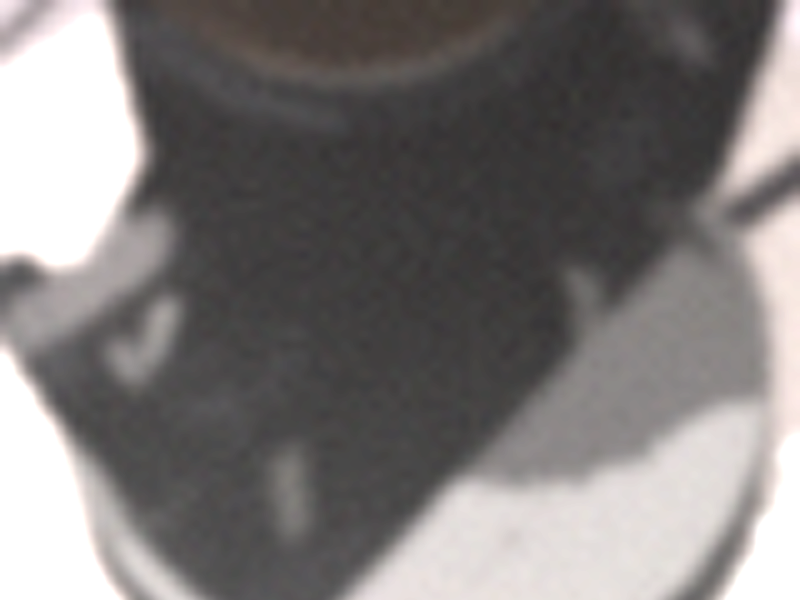

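Turning. Continue 20 degrees past to the stop.

move_arm --increments "0 0 0 5 -0.2; 0 0 0 9 -0.2; 0 0 0 12 -0.2; 0 0 0 14 -0.2; 0 0 0 15 -0.2"

```text
t: 13.03
eef_pos: [535.8, -49.6, 75.2]
ee_rot: [0.789, 0.614, -0.004, -0.003]
wrist_force: [-0.5, -1.6, 1.3]
opening: 0.604
```

```bash
python3 st.py 536.5,-50.5,75; python3 - <<'E'
from h import *
f=r.grab_frame('scene');g=cv2.resize(f[140:220,265:345],(800,800),interpolation=cv2.INTER_CUBIC)[:600]
cv2.imwrite('pics/s19.png',np.clip(g.astype(float)*1.8,0,255).astype(np.uint8))
E
```

```text
t 13.0333 pos [535.8 -49.6  75.2] q [-0.091  0.41  -0.1    1.07  -0.002  1.727] yaw 75.83 F [-0.5 -1.6  1.3] T [-0.22  0.09  2.12] op 0.604
536.5,-50.5,75 -> [-0.7  0.9  0.2]
```

View pics/s19.png

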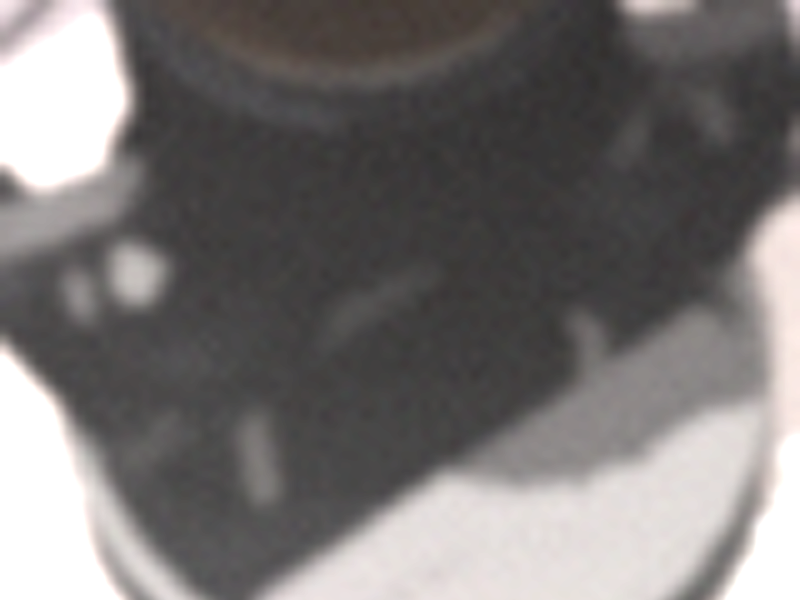

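```bash
python3 st.py 519,143,130
```

```text
t 13.0833 pos [535.9 -49.6  75.2] q [-0.091  0.41  -0.1    1.07  -0.002  1.727] yaw 75.84 F [-0.6 -0.8 -0. ] T [-0.26  0.08  2.01] op 0.598
519,143,130 -> [182.4 -63.9 -54.9]
```

move_arm --increments "0 0 0 -6 -0.2; 0 0 0 -11 -0.2; 0 0 -20 -11 -0.2; 0 0 -45 -11 -0.2; 0 0 -60 -18 -0.2; 0 0 -60 -25 -0.2; 0 0 -60 -32 -0.2; 0 0 -60 -39 -0.2; 0 0 -60 -46 -0.2; 0 0 -60 -53 -0.2; 0 0 -60 -60 -0.2; 0 0 -60 -67 -0.2"

```text
t: 14.08
eef_pos: [536.5, -49.5, 135.3]
ee_rot: [0.316, 0.949, -0.002, -0.004]
wrist_force: [0.6, -0.1, 0.6]
opening: 0.602
```

```bash
python3 st.py 519,143,130
```

```text
t 14.0833 pos [536.5 -49.5 135.3] q [-0.091  0.362 -0.006  1.213 -0.002  0.551] yaw 143.2 F [ 0.6 -0.1  0.6] T [-0.06  0.   -0.02] op 0.602
519,143,130 -> [129.3 143.7   5.3]
```

move_arm --increments "25 28 0 -7 -0.2; 50 56 0 -14 -0.2; 75 84 0 -21 -0.2; 100 112 0 -28 -0.2; 120 134 0 -35 -0.2; 129 144 2 -40 -0.2; 129 144 5 -40 -0.2; 129 144 10 -40 -0.2"

```text
t: 14.75
eef_pos: [519.6, 143.7, 125.5]
ee_rot: [-0.028, 1.0, -0.0, -0.004]
wrist_force: [-0.3, -0.4, 0.1]
opening: 0.6
```

```bash
python3 st.py 519,143,90; python3 - <<'E'
from h import *
f=r.grab_frame('scene');cv2.imwrite('pics/s20.png',cv2.resize(f[100:310,260:460],(630,600),interpolation=cv2.INTER_CUBIC))
cv2.imwrite('pics/t20.png',r.grab_frame('top'))
E
```

```text
t 14.75 pos [519.6 143.7 125.5] q [ 2.690e-01  3.690e-01 -2.200e-02  1.188e+00  1.000e-03  2.130e-01] yaw -176.77 F [-0.3 -0.4  0.1] T [0.01 0.04 0.02] op 0.6
519,143,90 -> [ 0.4 -0.7 35.5]
```

View pics/s20.png

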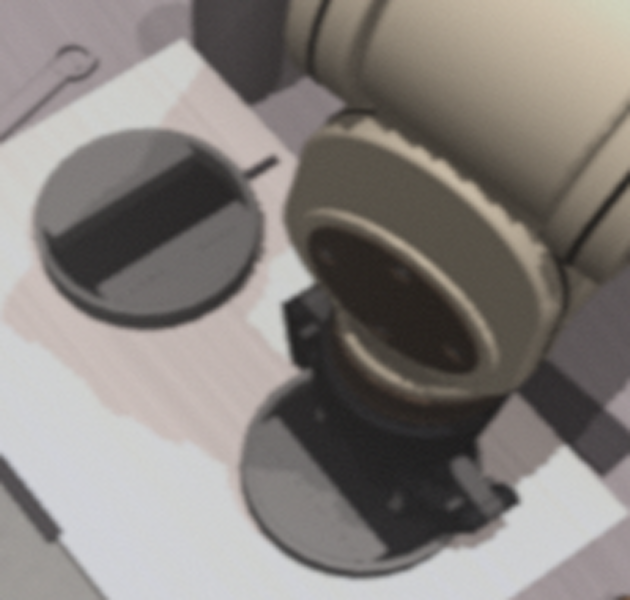

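View pics/t20.png

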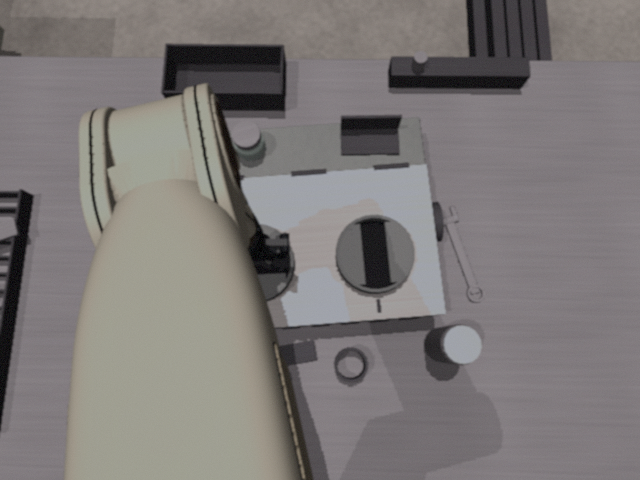

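move_arm --increments "0 0 12 0 -0.2; 0 0 20 0 -0.2; 0 0 26 0 -0.2; 0 0 31 0 -0.2; 0 0 35 0 -0.2; 0 0 38 0 -0.2; 0 0 38 0 -0.2"

```text
t: 15.43
eef_pos: [517.9, 141.7, 85.6]
ee_rot: [-0.027, 1.0, -0.001, -0.006]
wrist_force: [-0.4, -0.1, -0.3]
opening: 0.6
```

```bash
python3 st.py 519,143,75; python3 - <<'E'
from h import *
f=r.grab_frame('scene');g=cv2.resize(f[215:305,325:425],(800,720),interpolation=cv2.INTER_CUBIC)[:600]
cv2.imwrite('pics/s21.png',np.clip(g.astype(float)*1.8,0,255).astype(np.uint8))
E
```

```text
t 15.4333 pos [517.9 141.7  85.6] q [ 2.660e-01  4.010e-01 -8.500e-02  1.097e+00  1.000e-03  2.130e-01] yaw -176.94 F [-0.4 -0.1 -0.3] T [ 0.04 -0.01 -0.01] op 0.6
519,143,75 -> [-1.3  1.2 10.6]
```

View pics/s21.png

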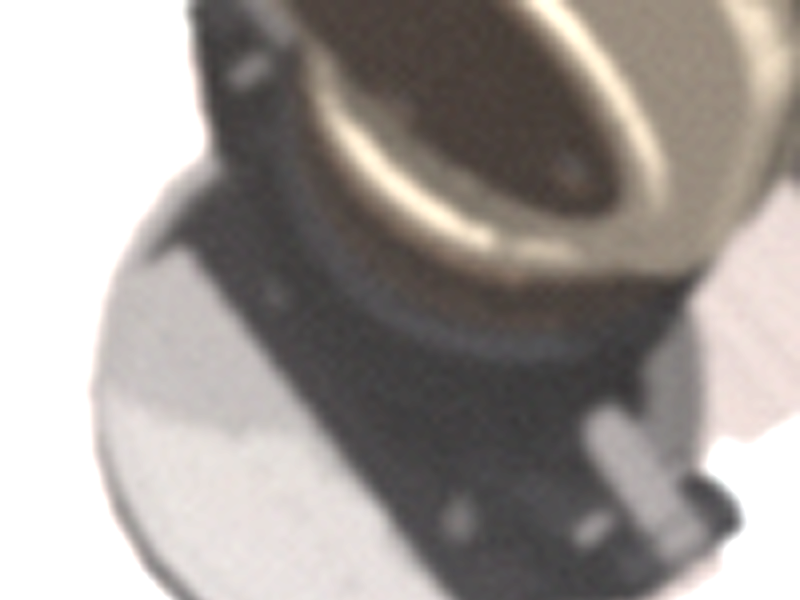

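move_arm --increments "-1 1 4 0 -0.2; -1 1 7 0 -0.2; -1 1 10 0 -0.2; -1 1 10 0 -0.2; -1 1 10 6 -0.2; -1 1 10 13 -0.2; -1 1 10 20 -0.2; -1 1 10 27 -0.2; -1 1 10 34 -0.2"

```text
t: 16.23
eef_pos: [518.8, 143.3, 76.0]
ee_rot: [0.269, 0.963, -0.002, -0.005]
wrist_force: [0.8, 1.3, -1.4]
opening: 0.6
```

```bash
python3 st.py 519,143,75; python3 - <<'E'
from h import *
f=r.grab_frame('scene');g=cv2.resize(f[215:305,325:425],(800,720),interpolation=cv2.INTER_CUBIC)[:600]
cv2.imwrite('pics/s22.png',np.clip(g.astype(float)*1.8,0,255).astype(np.uint8))
E
```

```text
t 16.2333 pos [518.8 143.3  76. ] q [ 0.268  0.412 -0.096  1.075  0.002  0.813] yaw 148.78 F [ 0.8  1.3 -1.4] T [ 0.19 -0.15  0.12] op 0.6
519,143,75 -> [-0.4 -0.2  1. ]
```

View pics/s22.png

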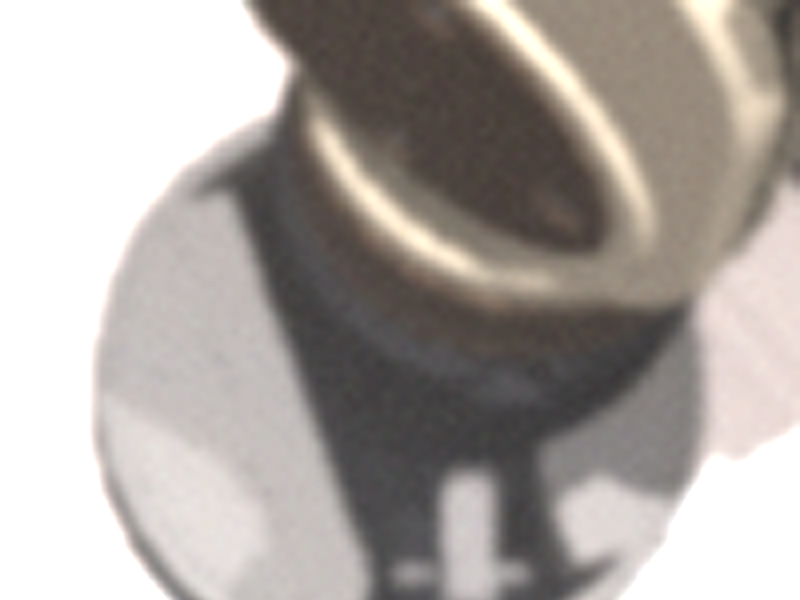

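Turning well (yaw 149; aim for about 75.8).

move_arm --increments "0 0 0 7 -0.2; 0 0 0 14 -0.2; 0 0 0 21 -0.2; 0 0 0 28 -0.2; 0 0 0 35 -0.2; 0 0 0 42 -0.2; 0 0 0 49 -0.2; 0 0 0 56 -0.2; 0 0 0 62 -0.2; 0 0 0 67 -0.2; 0 0 0 71 -0.2; 0 0 0 73 -0.2"

```text
t: 17.28
eef_pos: [521.4, 139.8, 76.3]
ee_rot: [0.79, 0.613, -0.005, 0.001]
wrist_force: [6.1, -10.0, -1.7]
opening: 0.604
```

```bash
python3 st.py
```

```text
t 17.2833 pos [521.4 139.8  76.3] q [ 0.266  0.412 -0.094  1.073 -0.007  2.088] yaw 75.59 F [  6.1 -10.   -1.7] T [-1.97 -1.17  2.17] op 0.604
```

At the stop (2.2 N m). Release, lift straight and check.

move_arm --increments "0 0 0 -6 -0.2; 0 0 0 -11 -0.2; 0 0 0 -11 -0.2; 0 0 -20 -11 -0.2; 0 0 -50 -11 -0.2; 0 0 -85 -11 -0.2; 0 0 -120 -11 -0.2; 0 0 -150 -11 -0.2; 0 -40 -180 -11 -0.2; 0 -80 -200 -11 -0.2; 0 -120 -200 -11 -0.2; 0 -150 -200 -11 -0.2"

```text
t: 18.28
eef_pos: [376.8, 179.5, 278.8]
ee_rot: [0.728, 0.685, -0.003, 0.001]
wrist_force: [-0.1, 0.9, 0.6]
opening: 0.6
```

```bash
python3 st.py 330,0,300; python3 - <<'E'
from h import *
cv2.imwrite('pics/s23.png',r.grab_frame('scene'));f=r.grab_frame('top');cv2.imwrite('pics/t23.png',f)
E
```

```text
t 18.2833 pos [376.8 179.5 278.8] q [ 0.448  0.059 -0.015  1.503 -0.005  2.08 ] yaw 86.49 F [-0.1  0.9  0.6] T [0.07 0.02 0.01] op 0.6
330,0,300 -> [-182.1  -35.8  -19.8]
```

View pics/s23.png

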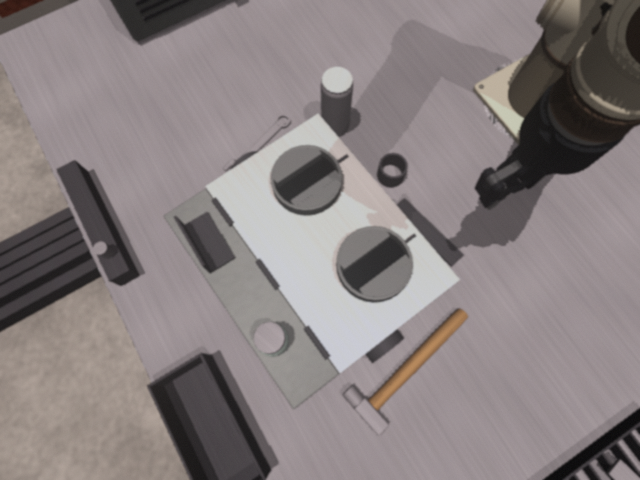

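View pics/t23.png

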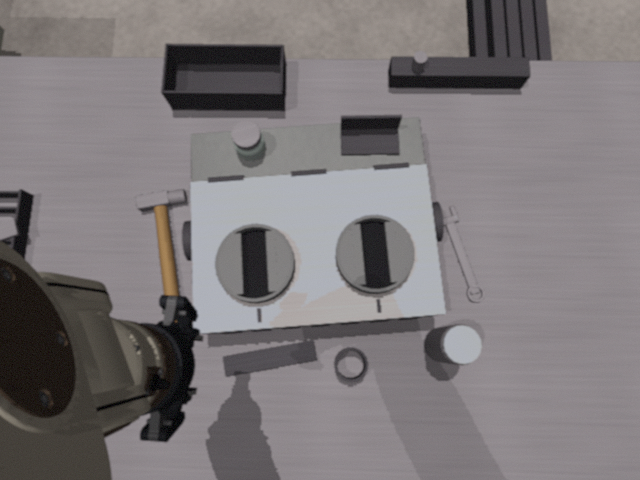

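```bash
python3 -c "
from h import *
print(r.sign_off())"
```

```text
the job is handed in; nothing more can be done
None
```

I pushed the panel fully shut, turned both locks clockwise to their stops, right one first, and handed the job in at about 18 s on the robot's clock. No verdict was reported.

**Panel:** It met its stop, with 32 N on a second push.

**Locks:** Each lock ended against a stop, with the wrist torque rising to about 2.1–2.2 N m.

**Last pictures:** Both slots line up with their ridges and the panel lies flat. The bystanders I could see look unmoved by eye. The arm is clear at about 279 mm, with only noise on the wrist force.

**Checks that disagreed:**
- **Tool height:** The reported TCP height was about 28 mm lower than the panel height when the shut fingertips touched it. I went by contact and pictures for height instead.
- **Panel angle:** The camera fit was ambiguous. It gave 0.018 rad with the housing's height left free (which also put it about 7.5 mm low) and -0.015 rad with the height held at its stated value. Both are within the 0.04 rad limit. That is why I pushed a second time to feel the stop.

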